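# Slide open the flush box lid and pack the taller king

## Task

Slide the flush lid of the walnut piece box fully open, towards the left as the robot sees it, to its stop; it has no handle, so press down on it and drag it along by friction. Then take the taller of the two kings that stand on the table, stand it upright on the floor of the box and let go. Leave the short king, the rooks, the bell, the mug and the stack of discs where they are.

Things in the scene. Friction and masses are not known exactly. Their poses are not given: they have to be found in the camera images.
- box: Walnut piece box, fixed to the table, outer size 145 (its x) by 180 (its y) by 90 mm tall, walls 10 mm, inner floor 8.5 mm above the table. Origin at the centre of its underside; z up. Its well is 125 mm (x) by 160 mm (y), 75 mm deep under the lid. The +y end wall is only 82 mm tall so that the lid runs out over it.
- lid (a joint): How far the lid has slid towards the box's +y, in m: 0 is shut, 0.13 is the stop, fully open (the lid then overhangs the +y end by 130 mm). It needs about 1.5 N along its travel plus a little damping (3 N per m/s), and stays where it is left; 8 to 15 N of downward press by closed fingertips is enough to drag it.
- lid_top (a point): Centre of the lid's top face; moves with the lid. Axes as the box's. The lid is a plain flat board 123 mm (x) by 169 mm (y) by 7 mm, with a thin dark inlay line and no handle; its top is 90 mm above the table, flush with the box's rims. When shut its -y edge meets the -y end wall.
- well (a point): Point on the inner floor of the box (8.5 mm above the table) below the middle of the opening that is clear when the lid is fully open; that opening is 125 mm (x) by 131 mm (y). Axes as the box's.
- tall_king_mid (a point): The taller king, boxwood, loose, standing upright, 72 mm tall, about 50 g. This point is on its axis half-way up (36 mm above its underside). Turned shape: base 29 mm across and 7 mm thick, stem 17 to 19 mm across from 18 to 44 mm above its underside, collar 24 mm across at 47 mm, crown 23 mm across at 60 mm, small cross on top. Stem graspable from any side.
- short_king_mid (a point): Bystander: the shorter king, same boxwood and shape, 48 mm tall, base 23 mm across. This point is on its axis half-way up (24 mm above its underside).
- rook0: Bystander: black rook standing upright, 39 mm tall, base 26 mm across. Origin at the centre of its underside.
- rook1: Bystander: black rook standing upright, 39 mm tall, base 26 mm across. Origin at the centre of its underside.
- rook2: Bystander: black rook standing upright, 39 mm tall, base 26 mm across. Origin at the centre of its underside.
- rook3: Bystander: black rook standing upright, 39 mm tall, base 26 mm across. Origin at the centre of its underside.
- bell: Bystander: chrome desk bell, 84 mm across, 53 mm tall. Origin at the centre of its underside.
- mug: Bystander: cream porcelain mug, 80 mm across, 90 mm tall, handle towards its +y. Origin at the centre of its underside.
- discs: Bystander: stack of five maple draughts discs, 41 mm across, 45 mm tall, one solid stack. Origin at the centre of its underside.

How it is judged:
On the way:
1. the lid is slid fully open (within 12 mm of its stop) (value of joint lid above 0.118 m), for 0.2 s.
At the end, for the whole second after the job is handed in: The lid is within 12 mm of its open stop (joint above 0.118 m), and the taller king stands inside the box's walls on its floor (its half-way point less than 52 mm above the table), upright within 0.2 rad (value of joint lid above 0.118 m and x of tall_king_mid in the frame of box between -0.062 and 0.062 m and y of tall_king_mid in the frame of box between -0.08 and 0.08 m and z of tall_king_mid in the frame of box below 0.052 m and angle between tall_king_mid's own z axis and vertical below 0.2 rad); the robot touches nothing.
It fails at once if a bystander (short king, rook, bell, mug or stack of discs) is displaced by more than 30 mm (distance of any of short_king_mid, rook0, rook1, rook2, rook3, bell, mug, discs from where it was at the start of the episode above 0.03 m).
It also fails if it takes over 58 s, if anything falls off the work surface, if the arm or the gripper's body presses on something with over 40 N, if the wrist force passes 120 N, or if a joint passes its speed limit or range.

## Robot

A 6-joint arm with a two-finger parallel gripper is mounted at the origin on the work surface. World frame = base frame: x ahead of the robot, y to its left, z up, the work surface at z = 0. Lengths are in m, angles in rad, forces in N, time in s.
With the tool pointing down it reaches from about 0.35 to 0.975 m from the base axis. Payload 4.9 kg.
Tool frame: the origin (TCP) lies midway between the tips of the shut fingers; the grasp point (between the pads) lies 19 mm behind it; z points along the fingers, y is the line along which they close (so a half turn about z gives the same grasp; the last joint's range is limited). The gripper opens to 85 mm and grips with 20 to 120 N. Pads are 22 mm wide; open, the fingers measure 114 mm over their backs; the gripper's body (76 mm by 85 mm) begins 54 mm behind the grasp point. The pads swing forward as they close: fully open they stand 13 mm farther back than shut.
Start: joints at [1.013, 0.053, 1.613, -0, 1.476, -0.119], TCP at [0.266, 0.566, 0.231] pointing down, gripper open.
Joint ranges: [-3.01, 3.01], [-1.01, 2.22], [0.06, 2.58], [-1.02, 4.17], [0.09, 2.62], [-3.14, 3.14]. Speed limits (rad/s): [2.57, 2.57, 3.14, 3.14, 3.14, 3.14].

## Interface

Orientations are given as a rotation vector (axis times angle).
In Python, from station import telemetry, optics, ctrl gives the robot as it stands.
- The arm moves only by the shell command python3 -m pendant 'ROWS' [FORCE]. ROWS is JSON, one flat list of numbers, 7 for each row, row after row: the turn, a rotation vector about the tool's x, y, z as a fraction of full scale, then the shift along the tool's x, y, z as a fraction of full scale, then the opening, from 0 (shut) to 1 (fully open). In form: [ax, ay, az, tx, ty, tz, fingers, ax, ay, az, tx, ty, tz, fingers, ...]. A call has 1 to 12 rows; each row is the pose to reach, as a shift and turn from the pose commanded when the call began, along the tool's axes at that moment; what a row does not reach only later rows make up. Full scale, the value 1, is 300 mm for a shift and 30 degrees for a turn. A row lasts 1/8 s, in which the tool goes at most 62.5 mm and 10.7 degrees, less where a joint would pass 70% of its speed; a pose out of reach is approached as far as the arm can. A call with a number of a shift or a turn outside -1 to 1 is refused whole. A call with a gripper value outside its range is refused whole. The fingers move at their own pace and stop on an object; FORCE is the grip in N (left out, the last holds). Time passes only in rows, so rows that repeat a pose let the fingers close. It gives the time, the measured TCP pose, the force, the opening and the grip force at its end, in the units of the state.
- telemetry.get_obs(): the state, without advancing time (a new reading comes with each control period).
- optics.get_image(name): name is "scene" or "top" or "wrist"; returns a dict with "image" (384x512x3 uint8, red, green, blue), "depth" (384x512 float32, m along the optical axis (not along the pixel's ray), 0 where there is no reading), "fx", "fy", "cx", "cy" (pixels), "rvec" (rotation vector, rad) and "tvec" (3), from world to camera coordinates, as OpenCV has them. Camera axes: x right, y down, z forward; pixel columns grow to the right and rows downward; lengths in m; the calibration is good to about 2 mm. The wrist camera is an equidistant fisheye: a pixel r from the principal point sees the ray r / f radians off the axis. A picture is of the moment at which its call begins.
- ctrl.finish_job(): hands the job in; it is judged then, once.
The state is a dict: "t": time; "q": joint angles; "dq": joint speeds; "effort": joint torques, N m; "tool_pos": TCP position; "tool_rot": TCP orientation; "contact_force": force on the tool from outside, world axes, zero at the start; "wrist_torque": the same for the moment, N m; "opening": finger opening in m; "grip_force": force on a finger pad.
Only numpy, scipy, OpenCV 4.12 (cv2) and the standard library are available. Lean on these libraries where they do the work, as an engineer would, in place of code of your own. Each camera call takes 0.05 s, during which the arm holds its last target. There are 200 camera calls.

## Working session

There is one attempt and no reset: what is moved stays moved. The work goes in short steps, Python scripts to look and compute and a shell command to move; the robot and the scene stay as the last step left them, time stands still between calls to the robot, and variables do not carry over. Pictures are saved under pics/ and viewed, at most 10 in all, crops included, and the job is handed in when it is done.

```bash
mkdir -p pics; cat > h.py <<'E'
import numpy as np, cv2
from station import telemetry, optics, ctrl
from scipy.spatial.transform import Rotation as R
def snap(n,f):
    d=optics.get_image(n); np.savez('pics/'+f+'.npz',**d)
    cv2.imwrite('pics/'+f+'.png',cv2.cvtColor(d['image'],cv2.COLOR_RGB2BGR)); return d
def world(d,u,v,z=None):
    Rm=R.from_rotvec(d['rvec']).as_matrix(); t=np.array(d['tvec']).ravel()
    ray=np.array([(u-d['cx'])/d['fx'],(v-d['cy'])/d['fy'],1.])
    if z is None: return Rm.T@(ray*d['depth'][int(round(v)),int(round(u))]-t)
    c=-Rm.T@t; r=Rm.T@ray; return c+r*(z-c[2])/r[2]
E
python3 - <<'E'
from h import *
a=snap('top','top0');b=snap('scene','scene0')
big=lambda x:cv2.cvtColor(cv2.resize(x['image'],(768,576)),cv2.COLOR_RGB2BGR)
cv2.imwrite('pics/t.png',big(a));cv2.imwrite('pics/s.png',big(b))
o=telemetry.get_obs();print(o['t'],o['tool_pos'],R.from_rotvec(o['tool_rot']).as_matrix().round(3),o['contact_force'],o['opening'])
E
```

```text
0.1 [0.26519622 0.56530986 0.23016846] [[-0.905  0.425 -0.001]
 [ 0.425  0.905 -0.002]
 [ 0.    -0.002 -1.   ]] [-0.46319189  0.21094568 -0.29928887] 0.08553585362405601
```

View pics/t.png

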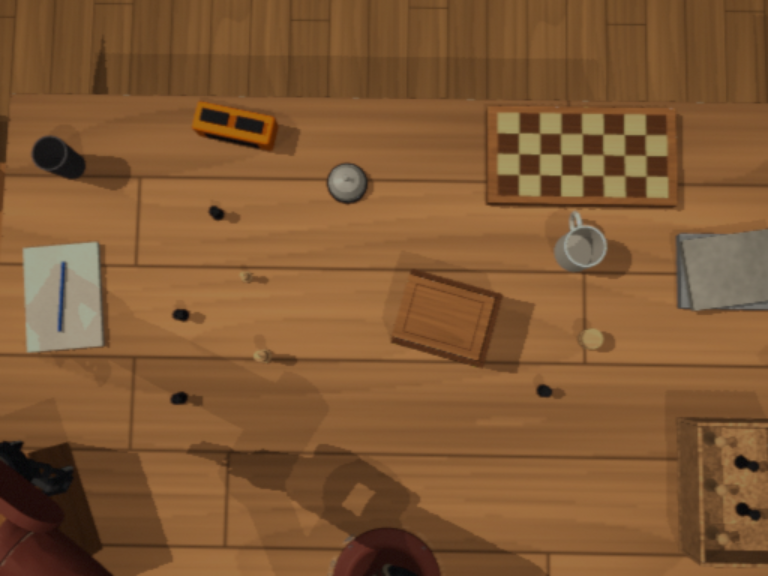

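View pics/s.png

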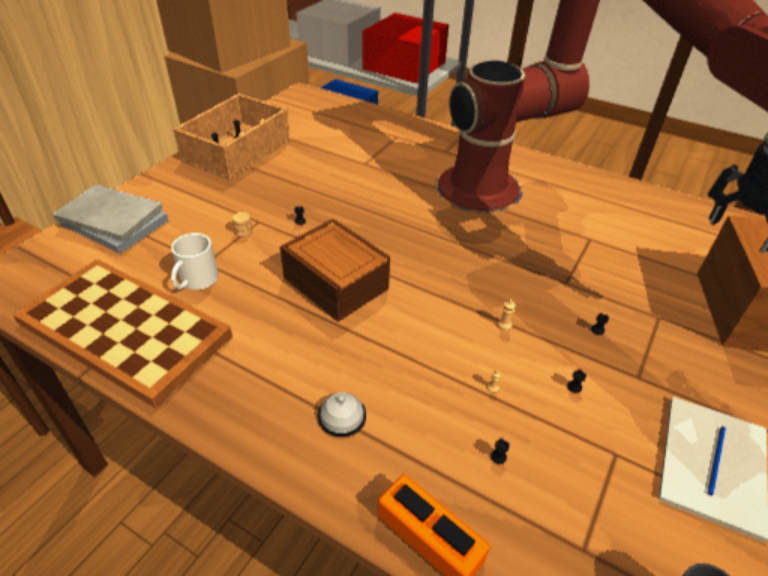

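The top view (768 px wide) has +x up and +y left. The box is at about (446,316), the tall king at (262,356), the short king at (247,276), and the rooks at (217,212), (181,314), (179,398) and (544,391). The scene view agrees: the king nearer the robot is the taller one.

```bash
python3 - <<'E'
from h import *
d=dict(np.load('pics/top0.npz'))
im=cv2.cvtColor(d['image'],cv2.COLOR_RGB2BGR)
a=cv2.resize(im[170:255,250:345],(760,680)[:2],interpolation=cv2.INTER_CUBIC)[:600]
k=cv2.resize(im[170:255,140:215],None,fx=5,fy=5,interpolation=cv2.INTER_CUBIC)
b=cv2.resize(im[172:252,255:340],None,fx=5,fy=5,interpolation=cv2.INTER_CUBIC)
H=max(k.shape[0],b.shape[0]);p=lambda x:cv2.copyMakeBorder(x,0,H-x.shape[0],0,0,0)
cv2.imwrite('pics/c.png',np.hstack([p(k),p(b)]))
# points by height
Rm=R.from_rotvec(d['rvec']).as_matrix();t=np.array(d['tvec']).ravel()
vv,uu=np.mgrid[:384,:512];D=d['depth'];P=np.stack([(uu-d['cx'])/d['fx']*D,(vv-d['cy'])/d['fy']*D,D],-1)
W=(P-t)@Rm
m=np.zeros_like(D,bool);m[170:255,250:345]=1
m&=(W[...,2]>.082)&(W[...,2]<.1)
q=W[m];r=cv2.minAreaRect(q[:,:2].astype(np.float32)*1000);print('box',len(q),r,np.median(q[:,2]),cv2.boxPoints(r))
for n,(y0,y1,x0,x1) in dict(tall=(225,250,160,190),short=(175,195,155,180)).items():
    s=W[y0:y1,x0:x1];z=s[...,2];mm=z>.02
    print(n,s[mm].mean(0),z.max(),s[z>.5*z.max()].mean(0),mm.sum())
for u,v in [(262,356),(247,276),(217,212),(181,314),(179,398),(544,391),(592,339)]: print(u,v,world(d,u/1.5,v/1.5,.03).round(3))
print(d['fx'],-Rm.T@t)
E
```

```text
box 3217 ((514.8110961914062, -103.06904602050781), (181.48167419433594, 145.07760620117188), 74.87806701660156) 0.09009555834537628 [[ 421.11218  -171.7443  ]
 [ 561.16614  -209.59128 ]
 [ 608.51      -34.3938  ]
 [ 468.45605     3.453186]]
tall [0.4383453  0.23555731 0.1446785 ] 1.4311654971327192 [ 0.45122288 -0.00724714  1.4311655 ] 63
short [0.58266764 0.26862351 0.1565161 ] 1.4311654971327192 [ 0.45122288 -0.00724714  1.4311655 ] 24
262 356 [0.436 0.252 0.03 ]
247 276 [0.594 0.287 0.03 ]
217 212 [0.722 0.352 0.03 ]
181 314 [0.516 0.415 0.03 ]
179 398 [0.352 0.412 0.03 ]
544 391 [ 0.376 -0.3    0.03 ]
592 339 [ 0.479 -0.395  0.03 ]
473.8051585629848 [ 0.45122288 -0.00724714  1.4311655 ]
```

View pics/c.png

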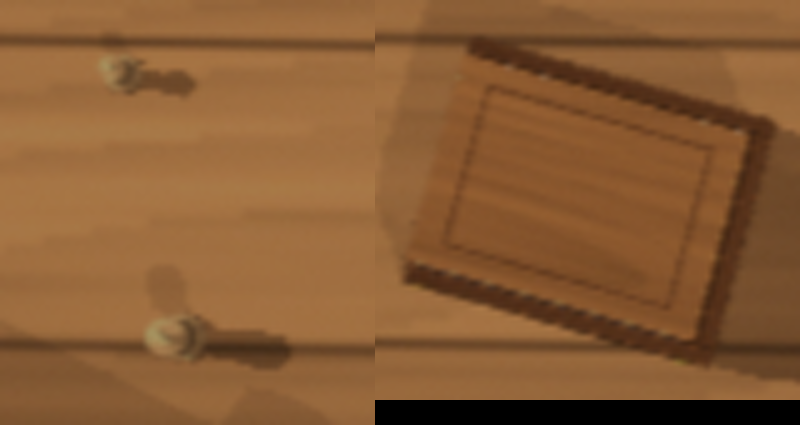

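```bash
python3 -m pendant '[0,0,-0.337,-0.863,-0.897,0,0, 0,0,-0.337,-0.863,-0.897,0,0, 0,0,-0.337,-0.863,-0.897,0,0, 0,0,-0.337,-0.863,-0.897,0,0, 0,0,-0.337,-0.863,-0.897,0,0, 0,0,-0.337,-0.863,-0.897,0,0, 0,0,-0.337,-0.863,-0.897,0,0, 0,0,-0.337,-0.863,-0.897,0,0]' 30
cat >> h.py <<'E'
def to(x,y,z):
    o=telemetry.get_obs();M=R.from_rotvec(o['tool_rot']).as_matrix()
    print('at',o['t'],o['tool_pos'].round(4),M.round(3).tolist(),'F',o['contact_force'].round(2),'rows',(M.T@(np.array([x,y,z])-o['tool_pos'])/.3).round(3))
E
python3 - <<'E'
from h import *
to(.505,-.142,.12)
snap('wrist','w1')
E
```

```text
t: 1.1
tool_pos: [0.3854, 0.2121, 0.231]
tool_rot: [-0.412, -3.114, -0.0]
contact_force: [-0.5, 0.3, -0.6]
opening: -0.0003
grip_force: 0.0
at 1.1 [0.3854 0.2121 0.231 ] [[-0.966, 0.26, -0.001], [0.26, 0.966, 0.0], [0.001, 0.0, -1.0]] F [-0.53  0.25 -0.6 ] rows [-0.692 -1.036  0.369]
```

View pics/w1.png

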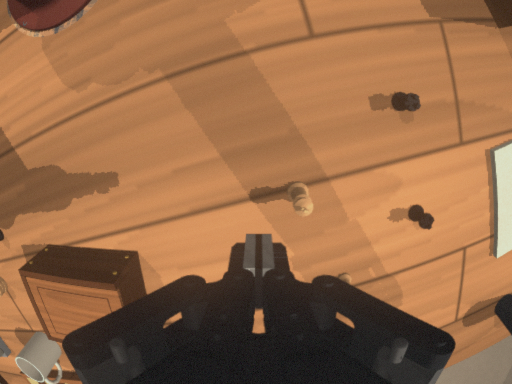

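The wrist view shows the tall king at about (297,188) for the base and (304,207) for the crown. The box is at lower left. Next I go above the lid and work out the king's position from this picture.

```bash
python3 -m pendant '[0,0,0,-0.69,-1,0.1,0, 0,0,0,-0.69,-1,0.37,0, 0,0,0,-0.69,-1,0.37,0, 0,0,0,-0.69,-1,0.37,0, 0,0,0,-0.69,-1,0.37,0, 0,0,0,-0.69,-1,0.37,0, 0,0,0,-0.69,-1,0.37,0, 0,0,0,-0.69,-1,0.37,0]'
cat >> h.py <<'E'
def fish(d,u,v,z):
    Rm=R.from_rotvec(d['rvec']).as_matrix();t=np.array(d['tvec']).ravel()
    a=np.array([(u-d['cx'])/d['fx'],(v-d['cy'])/d['fy']]);th=np.linalg.norm(a)
    ray=np.append(a/th*np.sin(th),np.cos(th));c=-Rm.T@t;r=Rm.T@ray;return c+r*(z-c[2])/r[2]
E
python3 - <<'E'
from h import *
to(.505,-.142,.09)
d=dict(np.load('pics/w1.npz'))
for u,v,z in [(297,187,.003),(304,207,.06),(300,196,.03)]: print(fish(d,u,v,z).round(4))
E
```

```text
t: 2.15
tool_pos: [0.5079, -0.13, 0.1198]
tool_rot: [-0.408, -3.114, -0.001]
contact_force: [-0.5, -0.2, 0.5]
opening: 0.0002
grip_force: 0.0
at 2.15 [ 0.5079 -0.13    0.1198] [[-0.966, 0.258, -0.001], [0.258, 0.966, 0.001], [0.002, 0.001, -1.0]] F [-0.55 -0.24  0.46] rows [-0.001 -0.041  0.099]
[0.4323 0.2519 0.003 ]
[0.439  0.2513 0.06  ]
[0.4357 0.2514 0.03  ]
```

King at about (0.436, 0.2515), matching the top view. Now I press on the lid.

```bash
python3 -m pendant '[0,0,0,0,0,0.06,0, 0,0,0,0,0,0.09,0, 0,0,0,0,0,0.097,0, 0,0,0,0,0,0.1,0, 0,0,0,0,0,0.103,0, 0,0,0,0,0,0.103,0]'
```

```text
t: 2.9
tool_pos: [0.508, -0.1313, 0.09]
tool_rot: [0.411, 3.114, -0.0]
contact_force: [-1.6, 1.7, 1.8]
opening: -0.0002
grip_force: 1.1
```

```bash
python3 -m pendant '[0,0,0,0,0,0.005,0, 0,0,0,0,0,0.01,0, 0,0,0,0,0,0.01,0]'
```

```text
t: 3.28
tool_pos: [0.5081, -0.1314, 0.0899]
tool_rot: [-0.411, -3.114, -0.0]
contact_force: [-8.9, 4.0, 17.7]
opening: -0.0002
grip_force: 9.0
```

```bash
python3 -m pendant '[0,0,0,0.002,0.02,-0.003,0, 0,0,0,0.002,0.06,-0.003,0, 0,0,0,0.002,0.1,-0.003,0, 0,0,0,0.002,0.14,-0.003,0, 0,0,0,0.002,0.14,-0.003,0]'; python3 - <<'E'
from h import *
snap('top','t2')
to(.55,.0,.09)
E
python3 -c "
import cv2;i=cv2.imread('pics/t2.png')[150:270,230:360];cv2.imwrite('pics/t2c.png',cv2.resize(i,None,fx=4,fy=4))"
```

```text
t: 3.9
tool_pos: [0.5191, -0.0902, 0.0899]
tool_rot: [0.409, 3.113, 0.0]
contact_force: [-5.2, 1.8, 11.5]
opening: -0.0003
grip_force: 5.8
at 3.95 [ 0.5191 -0.0903  0.0899] [[-0.966, 0.259, 0.002], [0.259, 0.966, 0.0], [-0.002, 0.001, -1.0]] F [-4.57  2.98 10.73] rows [-0.022  0.317 -0.   ]
```

View pics/t2c.png

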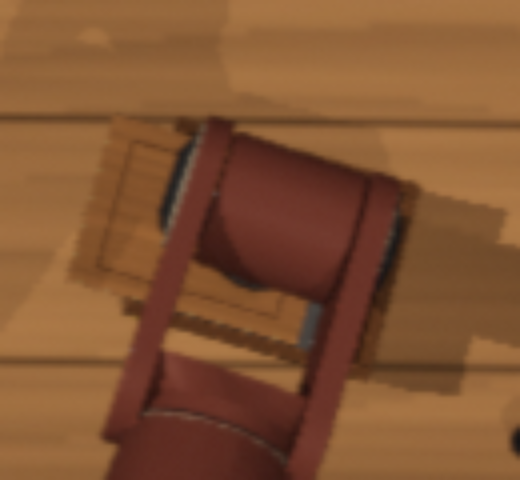

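The lid is following: it overhangs the left end by about 40 mm in the crop. I continue to the stop with a little overrun.

```bash
python3 -m pendant '[0,0,0,0,0.03,0,0, 0,0,0,0,0.07,0,0, 0,0,0,0,0.11,0,0, 0,0,0,0,0.15,0,0, 0,0,0,0,0.19,0,0, 0,0,0,0,0.23,0,0, 0,0,0,0,0.27,0,0, 0,0,0,0,0.3,0,0, 0,0,0,0,0.315,0,0, 0,0,0,0,0.32,0,0]'
```

```text
t: 5.2
tool_pos: [0.5448, 0.0005, 0.09]
tool_rot: [0.41, 3.11, -0.006]
contact_force: [-1.6, -5.6, 8.4]
opening: 0.0
grip_force: 4.2
```

```bash
python3 -m pendant '[0,0,0,0,0,-0.1,0, 0,0,0,0,0,-0.2,0, 0,0,0,0,0,-0.2,0.6, 0,0,0,0.568,0.714,-0.2,0.6, 0,0,0,0.568,0.714,-0.2,0.6, 0,0,0,0.568,0.714,-0.2,0.6, 0,0,0,0.568,0.714,-0.2,0.6, 0,0,0,0.568,0.714,-0.2,0.6, 0,0,0,0.568,0.714,-0.2,0.6, 0,0,0,0.568,0.714,-0.2,0.6, 0,0,0,0.568,0.714,-0.2,0.6]'
python3 - <<'E'
from h import *
to(.436,.2515,.1)
a=snap('top','t3')['image'];w=snap('wrist','w3')['image']
a=cv2.resize(a[150:270,230:360],(416,384));cv2.imwrite('pics/m3.png',cv2.cvtColor(np.hstack([a,w[:,60:444]]),cv2.COLOR_RGB2BGR))
E
```

```text
t: 6.58
tool_pos: [0.4343, 0.2522, 0.1469]
tool_rot: [-0.413, -3.114, 0.001]
contact_force: [-0.2, 0.3, 0.7]
opening: 0.0511
grip_force: 0.0
at 6.575 [0.4343 0.2522 0.1469] [[-0.965, 0.261, -0.0], [0.261, 0.965, -0.0], [0.0, -0.0, -1.0]] F [-0.17  0.32  0.71] rows [-0.006 -0.001  0.156]
```

View pics/m3.png

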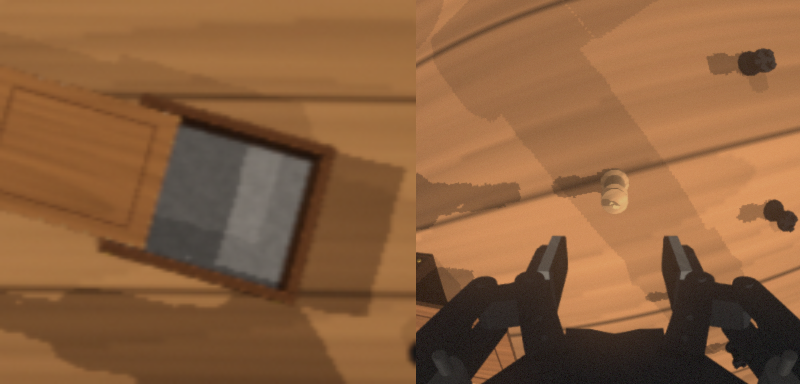

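The lid is open and the well floor shows. In the wrist view the king is centred between the fingers, with its base at about u=257, v=178. I check the lid travel from depth and the king's position again.

```bash
python3 - <<'E'
from h import *
d=dict(np.load('pics/w3.npz'))
for u,v,z in [(257,178,.003),(258,200,.066),(257,186,.036)]: print(fish(d,u,v,z).round(4))
d=dict(np.load('pics/t3.npz'))
Rm=R.from_rotvec(d['rvec']).as_matrix();t=np.array(d['tvec']).ravel()
vv,uu=np.mgrid[:384,:512];D=d['depth'];P=np.stack([(uu-d['cx'])/d['fx']*D,(vv-d['cy'])/d['fy']*D,D],-1)
W=(P-t)@Rm;c=np.array([.5148,-.1031]);yb=np.array([.261,.9653]);xb=np.array([.9653,-.261])
q=W[...,:2]-c;by=q@yb;bx=q@xb
m=(abs(bx)<.045)&(abs(W[...,2]-.09)<.008)&(abs(by)<.26)
s=np.sort(by[m]);h,e=np.histogram(s,np.arange(-.1,.26,.005));print(dict(zip(e.round(3),h)))
m=(abs(bx)<.04)&(by>-.06)&(by<.03);print(np.median(W[m][:,2]))
E
```

```text
[0.4343 0.2507 0.003 ]
[0.4357 0.2514 0.066 ]
[0.4328 0.2512 0.036 ]
{np.float64(-0.1): np.int64(0), np.float64(-0.095): np.int64(7), np.float64(-0.09): np.int64(53), np.float64(-0.085): np.int64(61), np.float64(-0.08): np.int64(1), np.float64(-0.075): np.int64(0), np.float64(-0.07): np.int64(0), np.float64(-0.065): np.int64(0), np.float64(-0.06): np.int64(0), np.float64(-0.055): np.int64(0), np.float64(-0.05): np.int64(0), np.float64(-0.045): np.int64(0), np.float64(-0.04): np.int64(0), np.float64(-0.035): np.int64(0), np.float64(-0.03): np.int64(0), np.float64(-0.025): np.int64(0), np.float64(-0.02): np.int64(0), np.float64(-0.015): np.int64(0), np.float64(-0.01): np.int64(0), np.float64(-0.005): np.int64(0), np.float64(0.0): np.int64(0), np.float64(0.005): np.int64(0), np.float64(0.01): np.int64(0), np.float64(0.015): np.int64(0), np.float64(0.02): np.int64(0), np.float64(0.025): np.int64(0), np.float64(0.03): np.int64(0), np.float64(0.035): np.int64(0), np.float64(0.04): np.int64(0), np.float64(0.045): np.int64(0), np.float64(0.05): np.int64(50), np.float64(0.055): np.int64(56), 
[... 578 characters left out ...]
(55), np.float64(0.15): np.int64(54), np.float64(0.155): np.int64(56), np.float64(0.16): np.int64(58), np.float64(0.165): np.int64(52), np.float64(0.17): np.int64(55), np.float64(0.175): np.int64(56), np.float64(0.18): np.int64(56), np.float64(0.185): np.int64(58), np.float64(0.19): np.int64(54), np.float64(0.195): np.int64(55), np.float64(0.2): np.int64(55), np.float64(0.205): np.int64(53), np.float64(0.21): np.int64(53), np.float64(0.215): np.int64(50), np.float64(0.22): np.int64(0), np.float64(0.225): np.int64(0), np.float64(0.23): np.int64(0), np.float64(0.235): np.int64(0), np.float64(0.24): np.int64(0), np.float64(0.245): np.int64(0), np.float64(0.25): np.int64(0)}
0.008857183801065885
```

The lid spans 0.05 to 0.22 in the box's y, so it's at its stop. The tool is already over the king, so I descend and grip.

```bash
python3 -m pendant '[0,0,0,0,-0.003,0.1,0.6, 0,0,0,0,-0.003,0.2,0.6, 0,0,0,0,-0.003,0.3,0.6, 0,0,0,0,-0.003,0.4,0.6, 0,0,0,0,-0.003,0.433,0.6, 0,0,0,0,-0.003,0.433,0.6, 0,0,0,0,-0.003,0.433,0, 0,0,0,0,-0.003,0.433,0, 0,0,0,0,-0.003,0.433,0, 0,0,0,0,-0.003,0.433,0, 0,0,0,0,-0.003,0.433,0]' 30
```

```text
t: 8.05
tool_pos: [0.4349, 0.2528, 0.019]
tool_rot: [0.41, 3.112, 0.002]
contact_force: [1.0, -0.6, 6.0]
opening: 0.0197
grip_force: 29.1
```

```bash
python3 -m pendant '[0,0,0,0,0,-0.1,0, 0,0,0,0,0,-0.25,0, 0,0,0,0,0,-0.4,0, 0,0,0,0,0,-0.5,0, 0,0,0,0,0,-0.5,0, 0,0,0,0,0,-0.5,0]'
python3 - <<'E'
from h import *
c=np.array([.5148,-.1031])-.0145*np.array([.261,.9653]);print(c);to(*c,.169)
w=snap('wrist','w4')['image'];s=snap('scene','s4')['image']
cv2.imwrite('pics/m4.png',cv2.cvtColor(np.hstack([w[:,60:444],cv2.resize(s[40:240,260:468],(400,384))]),cv2.COLOR_RGB2BGR))
E
```

```text
t: 8.8
tool_pos: [0.4328, 0.2521, 0.1659]
tool_rot: [-0.411, -3.113, 0.002]
contact_force: [0.3, -0.1, -0.9]
opening: 0.02
grip_force: 29.4
[ 0.5110155  -0.11709685]
at 8.8 [0.4328 0.2521 0.1659] [[-0.966, 0.259, -0.002], [0.259, 0.966, -0.001], [0.002, -0.001, -1.0]] F [ 0.28 -0.08 -0.94] rows [-0.571 -1.121 -0.01 ]
```

View pics/m4.png

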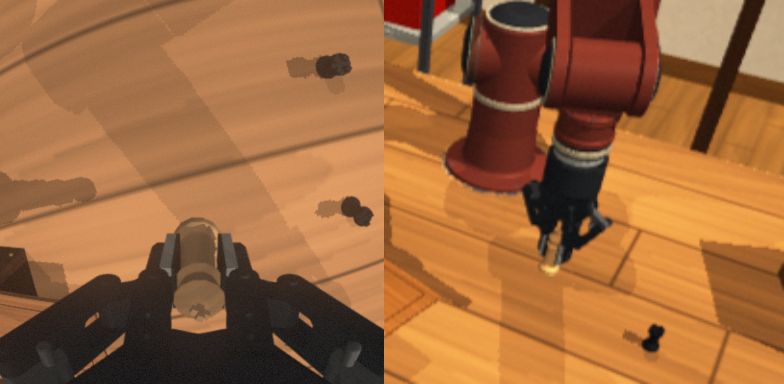

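The king hangs upright between the pads, gripped on its stem. I carry it over the well.

```bash
python3 -m pendant '[0,0,0,-0.571,-1,-0.01,0, 0,0,0,-0.571,-1,-0.01,0, 0,0,0,-0.571,-1,-0.01,0, 0,0,0,-0.571,-1,-0.01,0, 0,0,0,-0.571,-1,-0.01,0, 0,0,0,-0.571,-1,-0.01,0, 0,0,0,-0.571,-1,-0.01,0, 0,0,0,-0.571,-1,-0.01,0, 0,0,0,-0.571,-1,-0.01,0]'
python3 -m pendant '[0,0,0,0,-0.12,0,0, 0,0,0,0,-0.12,0,0, 0,0,0,0,-0.12,0,0]'
python3 -c "
from h import *
to(.511,-.117,.0275)"
```

```text
t: 10.02
tool_pos: [0.5208, -0.0805, 0.1697]
tool_rot: [-0.408, -3.114, -0.001]
contact_force: [-1.0, -0.1, -0.9]
opening: 0.0203
grip_force: 29.5
t: 10.4
tool_pos: [0.5119, -0.1156, 0.1704]
tool_rot: [0.41, 3.115, 0.001]
contact_force: [0.0, -0.2, -1.0]
opening: 0.0199
grip_force: 29.6
at 10.4 [ 0.5119 -0.1156  0.1704] [[-0.966, 0.259, 0.0], [0.259, 0.966, 0.0], [0.0, 0.001, -1.0]] F [ 0.04 -0.21 -0.99] rows [ 0.002 -0.006  0.476]
```

```bash
python3 -m pendant '[0,0,0,0,-0.003,0.1,0, 0,0,0,0,-0.003,0.2,0, 0,0,0,0,-0.003,0.3,0, 0,0,0,0,-0.003,0.38,0, 0,0,0,0,-0.003,0.44,0, 0,0,0,0,-0.003,0.46,0, 0,0,0,0,-0.003,0.465,0, 0,0,0,0,-0.003,0.47,0, 0,0,0,0,-0.003,0.47,0]'
```

```text
t: 11.52
tool_pos: [0.5122, -0.1177, 0.0302]
tool_rot: [0.411, 3.113, -0.001]
contact_force: [0.6, 0.3, -0.8]
opening: 0.0201
grip_force: 29.6
```

```bash
python3 -m pendant '[0,0,0,0,0,0.004,0, 0,0,0,0,0,0.008,0, 0,0,0,0,0,0.008,0]'
```

```text
t: 11.9
tool_pos: [0.5118, -0.1175, 0.0272]
tool_rot: [0.411, 3.114, -0.0]
contact_force: [0.3, -0.1, 0.4]
opening: 0.0199
grip_force: 29.6
```

```bash
python3 -m pendant '[0,0,0,0,0,0.003,0, 0,0,0,0,0,0.005,0, 0,0,0,0,0,0.005,0]'
```

```text
t: 12.28
tool_pos: [0.5128, -0.1179, 0.0271]
tool_rot: [0.411, 3.113, -0.001]
contact_force: [-1.9, -0.7, 7.7]
opening: 0.02
grip_force: 29.7
```

The king is standing on the floor. I release partway and slowly, hold, then withdraw straight up.

```bash
python3 -m pendant '[0,0,0,0,0,-0.003,0.26, 0,0,0,0,0,-0.003,0.3, 0,0,0,0,0,-0.003,0.4, 0,0,0,0,0,-0.003,0.5, 0,0,0,0,0,-0.003,0.5, 0,0,0,0,0,-0.1,0.5, 0,0,0,0,0,-0.2,0.5, 0,0,0,0,0,-0.35,0.5, 0,0,0,0,0,-0.5,0.5, 0,0,0,0,0,-0.5,0.5, 0,0,0,0,0,-0.5,0.5]'
python3 -c "
from h import *
to(.4,0,.2)
w=snap('wrist','w5')['image'];s=snap('scene','s5')['image']
cv2.imwrite('pics/m5.png',cv2.cvtColor(np.hstack([w[:,60:444],cv2.resize(s[100:240,150:296],(400,384))]),cv2.COLOR_RGB2BGR))"
```

```text
t: 13.65
tool_pos: [0.5113, -0.1173, 0.1749]
tool_rot: [-0.411, -3.114, -0.0]
contact_force: [0.7, -0.2, -0.5]
opening: 0.0424
grip_force: 0.0
at 13.65 [ 0.5113 -0.1173  0.1749] [[-0.966, 0.259, -0.001], [0.259, 0.966, 0.0], [0.001, 0.0, -1.0]] F [ 0.71 -0.18 -0.46] rows [ 0.46   0.281 -0.083]
```

View pics/m5.png

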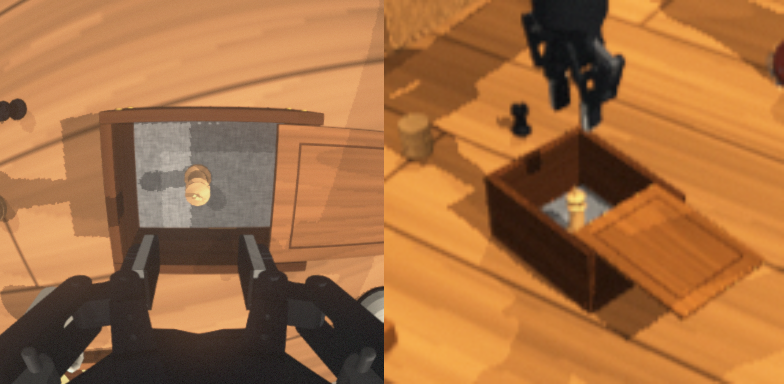

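The king stands upright on the floor in the middle of the well. The lid is fully open and the gripper is clear of everything.

```bash
python3 -c "
from station import ctrl
print(ctrl.finish_job())"
```

```text
the job is handed in; nothing more can be done
None
```

The lid was dragged fully open to its stop, the taller king stands upright and released on the floor of the box, and the job was handed in at about 14 s; the robot was never driven into any of the other pieces, and no verdict came back.

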